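# Set the rig address on a thumbwheel selector bank

### The arm

A 6-joint arm with a two-finger parallel gripper is mounted at the origin on the work surface. World frame = base frame: x ahead of the robot, y to its left, z up, the work surface at z = 0. Lengths are in m, angles in rad, forces in N, time in s.
With the tool pointing down it reaches from about 0.25 to 0.8 m from the base axis. Payload 8.5 kg.
Tool frame: the origin (TCP) lies at the very end of the fingers, on their centre line; the grasp point (between the pads) lies 19 mm behind it; z points along the fingers, y is the line along which they close (so a half turn about z gives the same grasp; the last joint's range is limited). The gripper opens to 85 mm and grips with 20 to 120 N. Pads are 22 mm wide; open, the fingers measure 114 mm over their backs; the gripper's body (76 mm by 85 mm) begins 54 mm behind the grasp point. The pads swing forward as they close: fully open they stand 13 mm farther back than shut.
Start: joints at [-1.142, 0.238, -0.013, 1.319, 0, 1.571], TCP at [0.218, -0.477, 0.231] pointing down, gripper open.
Joint ranges: [-2.66, 2.66], [-1.03, 1.9], [-1.14, 1.46], [-1.82, 2.27], [-1.45, 1.34], [-3.14, 3.14]. Speed limits (rad/s): [2.22, 2.22, 2.79, 3.14, 3.14, 3.14].

### API

Orientations are given as a unit quaternion [x, y, z, w].
In Python, from workcell import arm gives the robot as it stands.
- The arm moves only by the tool apply_moves, never from a script. Its arguments are lists of equal length, an entry for each row: "delta_pos": the shift along the tool's x, y, z in units of 0.03 m (1.0 is 0.03 m), a list of three; "turn": the turn, a rotation vector about the tool's x, y, z in units of 5 degrees (1.0 is 5 degrees), a list of three; "claw": the opening, from -1 (shut) to 1 (fully open). In form: {"delta_pos": [[x, y, z], ...], "turn": [[ax, ay, az], ...], "claw": [claw, ...]}. A call has 1 to 12 rows; each row shifts and turns the commanded pose from where the row before left it, along the tool's axes as they then stand; what a row does not reach is not made up. A row lasts 1/12 s, in which the tool goes at most 41.7 mm and 7.16 degrees, less where a joint would pass 70% of its speed; a pose out of reach is approached as far as the arm can. A call with a number of a shift or a turn outside -1 to 1 is refused whole. A call with a gripper value outside its range is refused whole. The fingers move at their own pace and stop on an object; the grip force is fixed at half the most. Time passes only in rows, so rows that do not move let the fingers close. It gives the time, the measured TCP pose, the force, the opening and the grip force at its end, in the units of the state.
- arm.get_state(): the state, without advancing time (a new reading comes with each control period).
- arm.snapshot(name): name is "side" or "top" or "wrist"; returns the picture (480x640x3 uint8, red, green, blue); there is no depth.
- arm.calibration(name): a dict with "fx", "fy", "cx", "cy" (pixels), "rvec" (rotation vector, rad) and "tvec" (3), from world to camera coordinates, as OpenCV has them. Camera axes: x right, y down, z forward; pixel columns grow to the right and rows downward; lengths in m; the calibration is good to about 2 mm. The wrist camera is an equidistant fisheye: a pixel r from the principal point sees the ray r / f radians off the axis. A picture is of the moment at which its call begins: read the wrist's pose just before it. calibration takes no time and is no camera call; for the wrist camera it gives the pose at the moment of the call.
- arm.finish_job(): hands the job in; it is judged then, once.
Trained networks look in the newest picture that a camera, given by its name, has taken for a name from the list of things; names that differ only in an ending like _2 or _b are one class to them, and where a whole thing is asked for, a point or a joint stands for the part that bears it (a point fixed in the world has none). Each returns a list of dicts, best first, with "p" (0 to 1); they miss things now and then, are a little off and sometimes report something else, mostly with a low value. They report only what shows in the picture. A call takes as long as a camera call. They do not tell look-alikes from the thing itself.
- arm.find_in(label, camera): "at" ([x, y, z] in m, in world coordinates, good to about 4 mm: the middle of the surface that is visible of it).
- arm.tip_of(label, camera): "at" ([x, y, z] in m, in world coordinates, good to about 4 mm: a listed point, or the origin of a listed thing).
The state is a dict: "time_s": time; "q": joint angles; "qvel": joint speeds; "tau": joint torques, N m; "position": TCP position; "orientation": TCP orientation; "ft_force": force on the tool from outside, world axes, zero at the start; "torque": the same for the moment, N m; "finger_gap": finger opening in m; "grasp_force": force on a finger pad.
Only numpy, scipy, OpenCV 4.12 (cv2) and the standard library are available. Lean on these libraries where they do the work, as an engineer would, in place of code of your own. Each camera call takes 0.05 s, during which the arm holds its last target. There are 200 camera calls.

### The job

The three-wheel selector bank on the bench sets the address of the test rig: each thumbwheel reads 1 (knob nearest the robot) to 5 (knob farthest away), counted by the rows of raised studs beside it. Set the left wheel to 4 and the right wheel to 2, left and right as the robot sees them, and leave the middle wheel on what it shows. Leave the single-wheel unit beside it alone.

Things in the scene. Friction and masses are not known exactly. Their poses are not given: they have to be found in the camera images.
- bank: Selector bank: grey case fixed to the bench, 120 (x) by 205 (y) by 52 mm high, a dark hood of radius 36 mm on top. Origin: centre of its underside; x away from the robot, y to the robot's left. Three black thumbwheels (radius 40 mm, 24 mm wide) at y = +55 (left), 0 (middle), -55 mm (right) share an axle along y at x = 0, 45 mm up. White studs on the hood count 1 to 5.
- wheel_left (a joint): Left wheel's angle q, rad: 0 = knob straight up (digit 3), positive = leaning away from the robot. Digits 1 to 5: -0.70, -0.35, 0, 0.35, 0.70. Stops at +-0.85. Its one metal knob, a bar parallel to the axle (16 mm thick, 24 mm long) on a 9 mm stem, has its centre 80 mm from the axle: bank x = 80 sin q, z = 45 + 80 cos q mm. Turns with 1 N, no clicks or spring, stays where left.
- wheel_right (a joint): Right wheel's angle (bank y = -55 mm), rad; same make, knob, digits, stops and friction as the left one.
- knob_middle (a point): Centre of the knob bar of the middle wheel (bank y = 0), which is to stay as it is.
- knob_single (a point): Centre of the knob bar of the separate single-wheel unit (case 120 by 95 mm, wheel of the same make) to the right of the bank; not part of the job.
Not all that is in view belongs to the job. Leave any turquoise look-alike of the bank alone.

How it is judged:
By the outcome, as a careful person would: the job done as asked, in the order asked, and still so for the second after the job is handed in, with the robot touching nothing.
It also fails if it takes over 45 s, if anything falls off the work surface, if the arm or the gripper's body presses on something with over 40 N, if the wrist force passes 120 N, or if a joint passes its speed limit or range.

## Working session

There is one attempt and no reset: what is moved stays moved. The work goes in short steps, Python scripts to look and compute and a tool call to move; the robot and the scene stay as the last step left them, time stands still between calls to the robot, and variables do not carry over. Pictures are saved under pics/ and viewed, at most 10 in all, crops included, and the job is handed in when it is done.

Besides the shell and the picture viewer there is one more tool, called after ">>>" by a JSON object that holds its "fn" and its "kwargs", one argument or row to a line. apply_moves: Moves the arm, as the interface text tells. Shifts and turns lie within -1 to 1; 1 stands for 0.03 m of shift or 5 degrees of turn. Its arguments: {"type":"object","properties":{"delta_pos":{"type":"array"},"turn":{"type":"array"},"claw":{"type":"array"}},"required":["delta_pos","turn","claw"]}

```bash
mkdir -p pics; python3 - <<'E'
from workcell import arm
import cv2
for c in ("top","side"):
    im=arm.snapshot(c); cv2.imwrite(f"pics/{c}0.png",im[:,:,::-1])
    for l in ("bank","wheel_left","wheel_right","knob_middle","knob_single"):
        print(c,l,[(round(d["p"],2),[round(float(v),3) for v in d["at"]]) for d in arm.tip_of(l,c)[:4]] if l[0]!='w' else [(round(d["p"],2),[round(float(v),3) for v in d["at"]]) for d in arm.find_in(l,c)[:4]])
s=arm.get_state(); print(s["time_s"],s["position"],s["orientation"])
E
```

```text
top bank [(0.83, [0.274, 0.22, -0.004]), (0.63, [0.6, 0.091, 0.002])]
top wheel_left [(0.77, [0.298, 0.272, 0.078]), (0.58, [0.592, 0.141, 0.082])]
top wheel_right [(0.89, [0.587, 0.037, 0.082]), (0.58, [0.263, 0.169, 0.08]), (0.31, [0.591, 0.087, 0.07])]
top knob_middle [(0.91, [0.546, 0.096, 0.111]), (0.79, [0.274, 0.226, 0.128])]
top knob_single [(0.82, [0.543, -0.126, 0.12])]
side bank [(0.66, [0.273, 0.225, 0.002]), (0.56, [0.592, 0.091, -0.002])]
side wheel_left [(0.93, [0.584, 0.149, 0.078]), (0.59, [0.293, 0.281, 0.085])]
side wheel_right [(0.77, [0.588, 0.041, 0.084]), (0.67, [0.258, 0.175, 0.081])]
side knob_middle [(0.9, [0.548, 0.095, 0.11]), (0.58, [0.278, 0.222, 0.124])]
side knob_single [(0.55, [0.54, -0.128, 0.124])]
0.6 [ 0.21827247 -0.47743271  0.23129462] [ 9.77107570e-01  2.12745849e-01  3.51485610e-06 -3.29586607e-05]
```

View pics/top0.png

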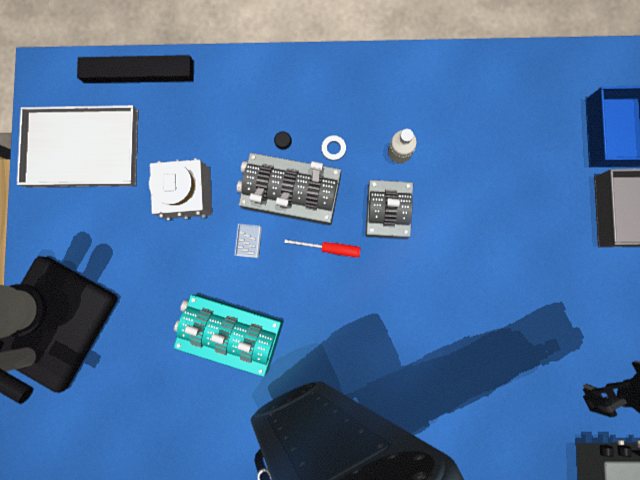

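View pics/side0.png

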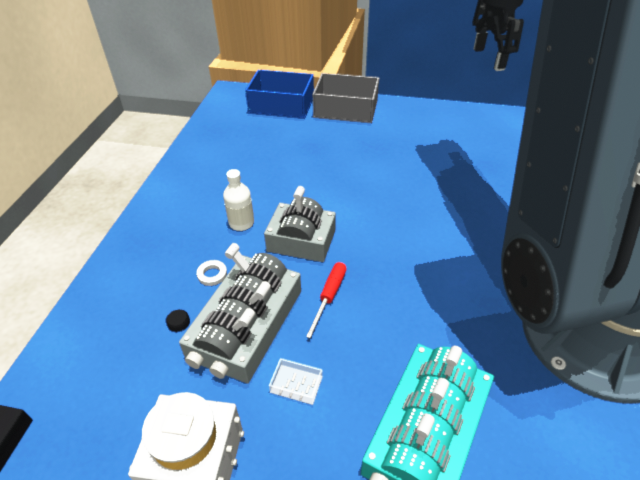

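The candidates are the grey bank in the top view at (290,187), the turquoise look-alike at (228,335) and the single unit at (390,207). I choose the grey three-wheel one. Its knobs show at about (260,198), (284,202) and (316,168). I'll check this in one close crop.

```bash
python3 - <<'E'
import cv2
t=cv2.imread("pics/top0.png")[140:235,225:425]; cv2.imwrite("pics/c.png",cv2.resize(t,None,fx=4,fy=4,interpolation=cv2.INTER_CUBIC))
E
```

```text
(no output)
```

View pics/c.png

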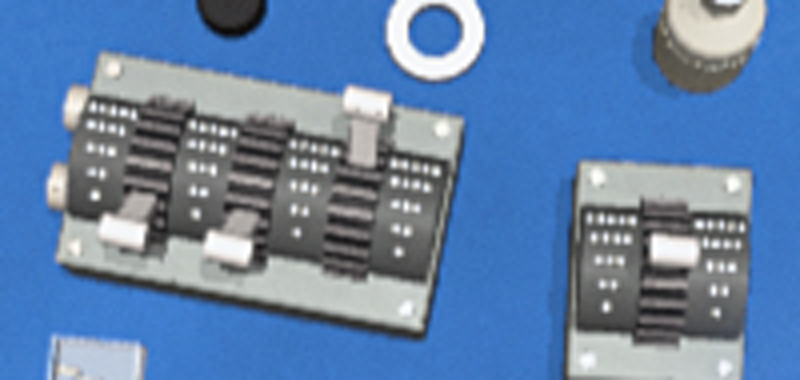

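The crop shows the grey bank with its left knob at (122,231), middle at (229,248), both leaning toward the robot, and right at (368,103), leaning far away. The case-top corners are (103,55), (463,118), (425,325) and (60,262). Next I fit the pose.

```bash
cat > h.py <<'E'
import numpy as np, cv2
from scipy.optimize import least_squares
from workcell import arm
def proj(c,P): 
    k=arm.calibration(c); K=np.array([[k["fx"],0,k["cx"]],[0,k["fy"],k["cy"]],[0,0,1.]])
    return cv2.projectPoints(np.array(P,float),np.array(k["rvec"]),np.array(k["tvec"]),K,None)[0][:,0]
def W(p,P):
    c,s=np.cos(p[2]),np.sin(p[2]); P=np.array(P)
    return np.c_[p[0]+c*P[:,0]-s*P[:,1],p[1]+s*P[:,0]+c*P[:,1],P[:,2]]
def knob(q,y): return [.08*np.sin(q),y,.045+.08*np.cos(q)]
E
python3 - <<'E'
from h import *
C=[[.06,.1025,.052],[.06,-.1025,.052],[-.06,-.1025,.052],[-.06,.1025,.052]]
px=np.array([(103,55),(463,118),(425,325),(60,262),(122,231),(229,248),(368,103)])/4+[225,140]
sd=np.array([(248,319),(262,290),(236,253)])
def r(p):
    k=[knob(p[3+i],y) for i,y in enumerate((.055,0,-.055))]
    return np.r_[(proj("top",W(p,C+k))-px).ravel(),(proj("side",W(p,k))-sd).ravel()*.7]
f=least_squares(r,[.59,.09,-.15,-.5,-.5,.6]); print(f.x.round(4),f.fun.round(1))
k=[knob(f.x[3+i],y) for i,y in enumerate((.055,0,-.055))]
print(W(f.x,k).round(4))
for c in("top","side"):
  im=cv2.imread(f"pics/{c}0.png")
E
```

```text
[ 0.5933  0.0896 -0.195  -0.64   -0.5928  0.5098] [-1.3 -1.3  0.5 -0.5 -0.3  1.4 -1.6  0.1  0.8  1.6  0.3  0.5 -0.5  1.7
 -0.8 -1.3 -0.1 -0.7 -2.6 -2.4]
[[0.5571 0.1528 0.1092]
 [0.5494 0.0982 0.1114]
 [0.6209 0.028  0.1148]]
```

>>> {"fn": "apply_moves", "kwargs": {
  "delta_pos": [
    [0.79, -0.6, -0.04],
    [0.79, -0.6, -0.04],
    [0.79, -0.6, -0.04],
    [0.79, -0.6, -0.04],
    [0.79, -0.6, -0.04],
    [0.79, -0.6, -0.04],
    [0.79, -0.6, -0.04],
    [0.79, -0.6, -0.04],
    [0.79, -0.6, -0.04],
    [0.79, -0.6, -0.04],
    [0.79, -0.6, -0.04],
    [0.79, -0.6, -0.04]
  ],
  "turn": [
    [0, 0, 0],
    [0, 0, 0],
    [0, 0, 0],
    [0, 0, 0],
    [0, 0, 0],
    [0, 0, 0],
    [0, 0, 0],
    [0, 0, 0],
    [0, 0, 0],
    [0, 0, 0],
    [0, 0, 0],
    [0, 0, 0]
  ],
  "claw": [1, 1, 1, 1, 1, 1, 0.2, 0.2, 0.2, 0.2, 0.2, 0.2]
}}

```text
time_s: 1.6
position: [0.3875, -0.1614, 0.246]
orientation: [0.977, 0.213, 0.0, 0.0]
ft_force: [0.4, -0.2, 0.3]
finger_gap: 0.051
grasp_force: 0.0
```

>>> {"fn": "apply_moves", "kwargs": {
  "delta_pos": [
    [0.79, -0.6, -0.04],
    [0.79, -0.6, -0.04],
    [0.79, -0.6, -0.04],
    [0.79, -0.6, -0.04],
    [0.79, -0.6, -0.04],
    [0.79, -0.6, -0.04],
    [0.79, -0.6, -0.04],
    [0.79, -0.6, -0.04],
    [0.79, -0.6, -0.04],
    [0.79, -0.6, -0.04],
    [0.79, -0.6, -0.04],
    [0.79, -0.6, -0.04]
  ],
  "turn": [
    [0, 0, 0],
    [0, 0, 0],
    [0, 0, 0],
    [0, 0, 0],
    [0, 0, 0],
    [0, 0, 0],
    [0, 0, 0],
    [0, 0, 0],
    [0, 0, 0],
    [0, 0, 0],
    [0, 0, 0],
    [0, 0, 0]
  ],
  "claw": [0.2, 0.2, 0.2, 0.2, 0.2, 0.2, 0.2, 0.2, 0.2, 0.2, 0.2, 0.2]
}}

```text
time_s: 2.6
position: [0.5564, 0.1535, 0.2602]
orientation: [0.977, 0.213, 0.0, -0.0]
ft_force: [0.9, -1.0, 0.5]
finger_gap: 0.0514
grasp_force: 0.0
```

>>> {"fn": "apply_moves", "kwargs": {
  "delta_pos": [
    [0, 0, 0],
    [0, 0, 0],
    [0, 0, 0],
    [0, 0, 0],
    [0, 0, 0],
    [0, 0, 0],
    [0, 0, 0],
    [0, 0, 0],
    [0, 0, 0],
    [0, 0, 0],
    [0, 0, 0],
    [0, 0, 0]
  ],
  "turn": [
    [0, 0, -0.98],
    [0, 0, -0.98],
    [0, 0, -0.98],
    [0, 0, -0.98],
    [0, 0, -0.98],
    [0, 0, -0.98],
    [0, 0, -0.98],
    [0, 0, -0.98],
    [0, 0, -0.98],
    [0, 0, -0.98],
    [0, 0, -0.98],
    [0, 0, 0]
  ],
  "claw": [0.2, 0.2, 0.2, 0.2, 0.2, 0.2, 0.2, 0.2, 0.2, 0.2, 0.2, 0.2]
}}

```text
time_s: 3.6
position: [0.556, 0.1519, 0.2601]
orientation: [0.773, 0.634, 0.0, -0.0]
ft_force: [-0.5, 0.3, -1.0]
finger_gap: 0.0513
grasp_force: 0.0
```

```bash
python3 - <<'E'
from h import *
s=arm.get_state(); print(s["time_s"],s["position"],s["orientation"],s["q"],s["finger_gap"])
cv2.imwrite("pics/w1.png",arm.snapshot("wrist")[:,:,::-1])
print(arm.calibration("wrist"))
for l in ("bank","knob_middle"): print(l,[(round(d["p"],2),np.round(d["at"],3)) for d in arm.tip_of(l,"wrist")[:3]])
E
```

```text
3.6 [0.55597864 0.15194836 0.26010608] [ 7.73366406e-01  6.33959305e-01  1.37888124e-05 -4.76923439e-05] [2.66731700e-01 3.21219676e-01 1.76204493e-01 1.42579485e+00
 9.83407224e-05 2.03500014e+00] 0.05128045286910928
{'fx': 371.64829954431775, 'fy': 371.64829954431775, 'cx': 317.505267133608, 'cy': 241.3133169424775, 'rvec': array([-2.79539418,  0.28441525,  0.04818939]), 'tvec': array([-0.5139734 ,  0.19488131,  0.49325331])}
bank [(0.96, array([ 0.274,  0.228, -0.003])), (0.89, array([ 0.589,  0.096, -0.002]))]
knob_middle [(0.9, array([0.274, 0.221, 0.125])), (0.56, array([0.548, 0.095, 0.115]))]
```

View pics/w1.png

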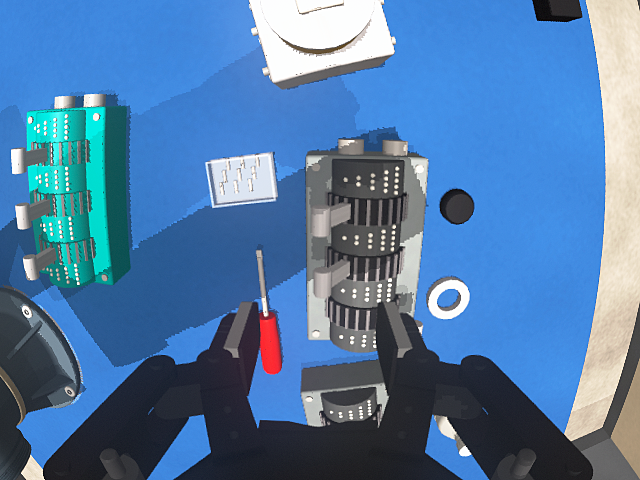

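The wrist view shows the left knob bar at about (320,222) and the middle one at (320,283). The case-top corners are at (307,155), (428,157) and, near right, (312,340). The right wheel is behind the fingers. I'll refit with these points.

```bash
cat >> h.py <<'E'
def fish(P,k):
    K=np.array([[k["fx"],0,k["cx"]],[0,k["fy"],k["cy"]],[0,0,1.]])
    return cv2.fisheye.projectPoints(np.array(P,float)[:,None],np.array(k["rvec"]),np.array(k["tvec"]),K,np.zeros(4))[0][:,0]
E
python3 - <<'E'
from h import *
C=[[.06,.1025,.052],[.06,-.1025,.052],[-.06,-.1025,.052],[-.06,.1025,.052]]
px=np.array([(103,55),(463,118),(425,325),(60,262),(122,231),(229,248),(368,103)])/4+[225,140]
sd=np.array([(248,319),(262,290),(236,253)])
k0=arm.calibration("wrist")
wr=np.array([(428,157),(307,155),(312,340),(320,222),(320,283)])
def r(p):
    k=[knob(p[3+i],y) for i,y in enumerate((.055,0,-.055))]
    return np.r_[(proj("top",W(p,C+k))-px).ravel()*.7,(proj("side",W(p,k))-sd).ravel()*.7,(fish(W(p,[C[0],C[3],C[2]]+k[:2]),k0)-wr).ravel()]
f=least_squares(r,[.59,.09,-.15,-.5,-.5,.6],loss='soft_l1'); p=f.x;print(p.round(4),r(p).round(1))
k=[knob(p[3+i],y) for i,y in enumerate((.055,0,-.055))]
print(W(p,k).round(4))
np.save("p.npy",p)
from scipy.spatial.transform import Rotation as R
s=arm.get_state();Rt=R.from_quat(s["orientation"]).as_matrix(); print("tool y angle",np.arctan2(Rt[1,1],Rt[0,1]))
E
```

```text
[ 0.5946  0.0893 -0.1873 -0.6391 -0.6377  0.4656] [-1.  -1.1  0.3 -1.1  0.1  0.4 -0.9 -0.1  0.8  0.8  0.3  1.1 -0.6  1.5
 -1.1 -1.6  0.7 -0.  -2.3 -2.6  1.9 -0.2 -1.4  1.3 -1.3  1.9 -0.2 -0.8
  0.8 -0.9]
[[0.558  0.1522 0.1092]
 [0.5478 0.0981 0.1093]
 [0.6197 0.0285 0.1165]]
tool y angle -0.2041521982752755
```

>>> {"fn": "apply_moves", "kwargs": {
  "delta_pos": [
    [0, 0, 0],
    [0, 0, 0],
    [0, 0, 0],
    [0, 0, 0],
    [0, 0, 0],
    [0, 0, 0],
    [0, 0, 0],
    [0, -0.71, 0.68],
    [0, -0.71, 0.68],
    [0, -0.71, 0.68],
    [0, -0.71, 0.68],
    [0, 0, 0]
  ],
  "turn": [
    [-1, 0, 0],
    [-1, 0, 0],
    [-1, 0, 0],
    [-1, 0, 0],
    [-1, 0, 0],
    [-1, 0, 0],
    [-1, 0, 0],
    [0, 0, 0],
    [0, 0, 0],
    [0, 0, 0],
    [0, 0, 0],
    [0, 0, 0]
  ],
  "claw": [0.2, 0.2, 0.2, 0.2, 0.2, 0.2, 0.2, 0.2, 0.2, 0.2, 0.2, 0.2]
}}

```text
time_s: 4.75
position: [0.5291, 0.155, 0.1386]
orientation: [0.739, 0.604, 0.186, 0.231]
ft_force: [-1.0, -0.9, -1.4]
finger_gap: 0.0512
grasp_force: 0.0
```

```bash
cat >> h.py <<'E'
from scipy.spatial.transform import Rotation as R
def rel(y):
    "TCP in bank frame about the wheel axle at bank y: x,y,z, radius, polar angle, tilt of tool"
    p=np.load("p.npy"); s=arm.get_state(); P=np.array(s["position"]); c,sn=np.cos(p[2]),np.sin(p[2])
    B=np.array([[c,sn,0],[-sn,c,0],[0,0,1]]); b=B@(P-[p[0],p[1],.045])-[0,y,0]
    M=B@R.from_quat(s["orientation"]).as_matrix(); z=-M[:,2]
    print("t",s["time_s"],"b",b.round(4),"rad",np.hypot(b[0],b[2]).round(4),"ang",np.arctan2(b[0],b[2]).round(3),"tilt",np.arctan2(z[0],z[2]).round(3),"side",z[1].round(3))
    print("axle in tool axes",(M.T@-b).round(4),"gap",s["finger_gap"],"F",np.round(s["ft_force"],1),"q5",s["q"])
E
python3 - <<'E'
from h import *
rel(.055)
cv2.imwrite("pics/w2.png",arm.snapshot("wrist")[:,:,::-1])
E
```

```text
t 4.75 b [-0.0766 -0.0027  0.0936] rad 0.1209 ang -0.686 tilt -0.603 side 0.012
axle in tool axes [0.0042 0.01   0.1205] gap 0.05119574043423496 F [-1.  -0.9 -1.4] q5 [ 0.48910974  0.0615737  -0.69051925  0.33306124 -0.37294999  2.16726441]
```

View pics/w2.png

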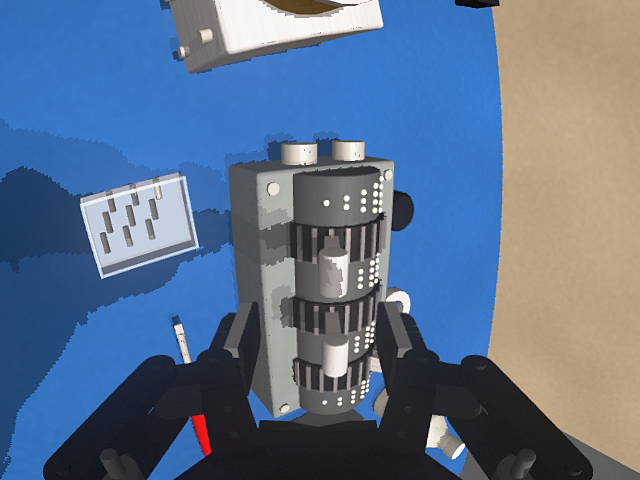

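The tilted wrist view shows the left knob bar at about (333,273) and the middle bar at (335,355), both between the finger lines. I'll check the model's predictions against these pixels.

```bash
python3 - <<'E'
from h import *
p=np.load("p.npy");k=arm.calibration("wrist");s=arm.get_state()
Rm=R.from_quat(s["orientation"]).as_matrix();P=np.array(s["position"])
kb=[knob(p[3+i],y) for i,y in enumerate((.055,0))]
print(fish(W(p,kb),k).round(1)); print("tcp, tcp+60mm",fish([P,P+Rm[:,2]*.02,P+Rm[:,2]*.04],k).round(1))
wr=np.array([(333,273),(335,355)])
f=least_squares(lambda u:(fish(W([p[0]+u[0],p[1]+u[1],p[2]],[knob(u[2],.055),knob(u[2],0)]),k)-wr).ravel(),[0,0,-.64]);print(f.x,f.fun.round(1))
f=least_squares(lambda u:(fish(W(p,[knob(u[0],.055),knob(u[1],0)]),k)-wr).ravel(),[-.64,-.64]);print(f.x,f.fun.round(1))
E
```

```text
[[324.5 274.1]
 [324.9 355.3]]
tcp, tcp+60mm [[317.9 316.9]
 [317.9 296.2]
 [317.9 279. ]]
[-0.00247379  0.00171357 -0.54456284] [ 1.4  0.  -1.5 -0. ]
[-0.58107492 -0.56026989] [0.  1.  0.  0.1]
```

>>> {"fn": "apply_moves", "kwargs": {
  "delta_pos": [
    [0.14, 0.35, 0],
    [0, 0, 0.5],
    [0, 0, 0.5],
    [0, 0, 0.5],
    [0, 0, 0.43],
    [0, 0, 0],
    [0, 0, 0],
    [0, 0, 0],
    [0, 0, 0],
    [0, 0, 0],
    [0, 0, 0],
    [0, 0, 0]
  ],
  "turn": [
    [0, 0, 0],
    [0, 0, 0],
    [0, 0, 0],
    [0, 0, 0],
    [0, 0, 0],
    [0, 0, 0],
    [0, 0, 0],
    [0, 0, 0],
    [0, 0, 0],
    [0, 0, 0],
    [0, 0, 0],
    [0, 0, 0]
  ],
  "claw": [0.2, 0.2, 0.2, 0.2, 0.2, 0.2, -0.2, -0.4, -0.6, -0.7, -0.7, -0.7]
}}

```text
time_s: 5.8
position: [0.5755, 0.1527, 0.1045]
orientation: [0.739, 0.603, 0.191, 0.233]
ft_force: [-4.9, 0.8, 5.8]
finger_gap: 0.0138
grasp_force: 54.5
```

```bash
python3 - <<'E'
from h import *
rel(.055)
print(arm.get_state()["grasp_force"])
E
```

```text
t 5.8 b [-0.0306  0.0038  0.0595] rad 0.0669 ang -0.475 tilt -0.613 side 0.007
axle in tool axes [-0.0034 -0.0092  0.0663] gap 0.013810692586730415 F [-4.9  0.8  5.8] q5 [ 0.43615731  0.17065952 -0.68550793  0.19989236 -0.34835011  2.11582186]
54.46430683135986
```

>>> {"fn": "apply_moves", "kwargs": {
  "delta_pos": [
    [0, 0, 0],
    [0, 0, 0],
    [-0.05, 0, 0],
    [-0.05, -0.06, 0.08],
    [0, 0, 0.08],
    [0, 0, 0],
    [0, 0, 0],
    [0, 0, 0],
    [0, 0, 0],
    [0, 0, 0]
  ],
  "turn": [
    [0, 0, 0],
    [0, 0, 0],
    [0.65, 0, 0],
    [0.65, 0, 0],
    [0, 0, 0],
    [0, 0, 0],
    [0, 0, 0],
    [0, 0, 0],
    [0, 0, 0],
    [0, 0, 0]
  ],
  "claw": [-0.2, -0.2, -0.2, -0.2, -0.2, -0.2, -0.4, -0.7, -0.7, -0.7]
}}

```text
time_s: 6.63
position: [0.5748, 0.1491, 0.0976]
orientation: [0.751, 0.613, 0.155, 0.191]
ft_force: [-1.8, -0.7, 1.3]
finger_gap: 0.0144
grasp_force: 58.4
```

```bash
python3 - <<'E'
from h import *
rel(.055)
E
```

```text
t 6.6333 b [-0.0306  0.0001  0.0526] rad 0.0608 ang -0.526 tilt -0.497 side 0.007
axle in tool axes [0.0004 0.0018 0.0608] gap 0.01436838413647406 F [-1.8 -0.7  1.3] q5 [ 0.39216455  0.19726561 -0.58849578  0.36248539 -0.27035824  2.10548935]
```

>>> {"fn": "apply_moves", "kwargs": {
  "delta_pos": [
    [0, 0.177, 0],
    [0, 0.177, 0],
    [0, 0.177, 0],
    [0, 0.177, 0],
    [0, 0.177, 0],
    [0, 0, 0]
  ],
  "turn": [
    [1, 0, 0],
    [1, 0, 0],
    [1, 0, 0],
    [1, 0, 0],
    [1, 0, 0],
    [0, 0, 0]
  ],
  "claw": [-0.7, -0.7, -0.7, -0.7, -0.7, -0.7]
}}

```text
time_s: 7.13
position: [0.6009, 0.1433, 0.1038]
orientation: [0.775, 0.632, 0.016, 0.022]
ft_force: [-3.6, -1.8, -1.7]
finger_gap: 0.014
grasp_force: 64.1
```

```bash
python3 - <<'E'
from h import *
rel(.055)
E
```

```text
t 7.1333 b [-0.0039 -0.0007  0.0588] rad 0.0589 ang -0.065 tilt -0.054 side 0.003
axle in tool axes [0.0009 0.0007 0.0589] gap 0.014042051603770176 F [-3.6 -1.8 -1.7] q5 [ 0.24665779  0.42611171 -0.07256985  1.0244569  -0.02525389  2.01928402]
```

>>> {"fn": "apply_moves", "kwargs": {
  "delta_pos": [
    [0, 0.166, -0.01],
    [0, 0.166, -0.01],
    [0, 0.166, -0.01],
    [0, 0.166, -0.01],
    [0, 0.166, -0.01],
    [0, 0, 0],
    [0, 0, 0]
  ],
  "turn": [
    [0.94, 0, 0],
    [0.94, 0, 0],
    [0.94, 0, 0],
    [0.94, 0, 0],
    [0.94, 0, 0],
    [0, 0, 0],
    [0, 0, 0]
  ],
  "claw": [-0.7, -0.7, -0.7, -0.7, -0.7, -0.7, -0.7]
}}

```text
time_s: 7.72
position: [0.6236, 0.1385, 0.0983]
orientation: [0.762, 0.623, -0.113, -0.135]
ft_force: [-5.7, 0.8, -34.9]
finger_gap: 0.0143
grasp_force: 63.6
```

```bash
python3 - <<'E'
from h import *
rel(.055)
E
```

```text
t 7.7167 b [ 0.0193 -0.0012  0.0533] rad 0.0567 ang 0.348 tilt 0.354 side 0.0
axle in tool axes [0.0012 0.0003 0.0567] gap 0.014348116202593766 F [ -5.7   0.8 -34.9] q5 [0.16162043 0.76608966 0.47331187 1.61247225 0.11876096 1.91373468]
```

>>> {"fn": "apply_moves", "kwargs": {
  "delta_pos": [
    [0, 0, 0],
    [0, 0, 0],
    [0, 0, 0],
    [0, 0, -0.6],
    [0, 0, -0.9],
    [0, 0, -0.9],
    [0, 0, -0.9],
    [-0.9, 0, 0],
    [-0.9, 0, 0],
    [-0.9, 0, 0],
    [-0.9, 0, 0],
    [-0.9, 0, 0]
  ],
  "turn": [
    [0, 0, 0],
    [0, 0, 0],
    [0, 0, 0],
    [0, 0, 0],
    [0, 0, 0],
    [0, 0, 0],
    [0, 0, 0],
    [0, 0, 0],
    [0, 0, 0],
    [0, 0, 0],
    [0, 0, 0],
    [0, 0, 0]
  ],
  "claw": [-0.3, 0, 0.2, 0.2, 0.2, 0.2, 0.2, 0.2, 0.2, 0.2, 0.2, 0.2]
}}

```text
time_s: 8.72
position: [0.6305, -0.0007, 0.2001]
orientation: [0.763, 0.623, -0.108, -0.133]
ft_force: [0.3, -0.1, -0.3]
finger_gap: 0.0514
grasp_force: 0.0
```

>>> {"fn": "apply_moves", "kwargs": {
  "delta_pos": [
    [0, 0, 0],
    [0, 0, 0]
  ],
  "turn": [
    [0, 0, 0],
    [0, 0, 0]
  ],
  "claw": [0.2, 0.2]
}}

```text
time_s: 8.88
position: [0.6306, -0.0011, 0.2002]
orientation: [0.764, 0.622, -0.108, -0.133]
ft_force: [1.0, 1.1, -0.1]
finger_gap: 0.0514
grasp_force: 0.0
```

```bash
python3 - <<'E'
from h import *
rel(-.055)
cv2.imwrite("pics/w3.png",arm.snapshot("wrist")[:,:,::-1])
E
```

```text
t 8.8833 b [ 0.0522 -0.0271  0.1552] rad 0.1637 ang 0.324 tilt 0.345 side -0.006
axle in tool axes [0.0262 0.003  0.1638] gap 0.05142093172308769 F [ 1.   1.1 -0.1] q5 [-0.03027061  0.73035665  0.66292409  1.84347415  0.05868195  1.73385032]
```

View pics/w3.png

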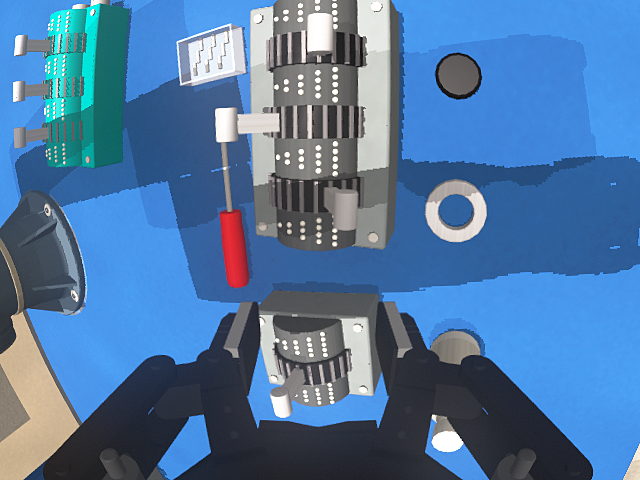

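The view shows left knob bar at (320,32), middle (227,125), right (345,211), and case screws at (258,18), (376,6), (263,228) and (373,237). I'll run a joint refit.

```bash
python3 - <<'E'
from h import *
p0=np.load("p.npy")
k3=arm.calibration("wrist")
k1={**k3,'rvec':np.array([-2.79539418,0.28441525,0.04818939]),'tvec':np.array([-0.5139734,0.19488131,0.49325331])}
C=[[.06,.1025,.052],[.06,-.1025,.052],[-.06,-.1025,.052],[-.06,.1025,.052]]
px=np.array([(103,55),(463,118),(425,325),(60,262),(113,68),(442,129),(407,308),(75,246),(122,231),(229,248),(368,103)])/4+[225,140]
sd=np.array([(248,319),(262,290),(236,253)])
w1=np.array([(428,157),(307,155),(312,340),(320,222),(320,283)])
w3=np.array([(376,6),(373,237),(263,228),(258,18),(320,32),(227,125),(345,211)])
def parts(p):
    sx,sy=p[7],p[8]; S=[[sx,sy,.053],[sx,-sy,.053],[-sx,-sy,.053],[-sx,sy,.053]]
    k=[knob(p[3+i],y) for i,y in enumerate((.055,0,-.055))]; kL=knob(p[6],.055)
    return [(proj("top",W(p,C+S+k))-px)*.4,(proj("side",W(p,k))-sd)*.4,fish(W(p,[C[0],C[3],C[2]]+k[:2]),k1)-w1,fish(W(p,S+[kL]+k[1:]),k3)-w3]
f=least_squares(lambda p:np.concatenate(parts(p)).ravel(),[*p0,.35,.05,.09],loss='soft_l1');print(f.x.round(4))
for a in parts(f.x): print(a.round(1).tolist())
np.save("p.npy",f.x[:6]); rel(-.055)
E
```

```text
[ 0.5932  0.0905 -0.1933 -0.6167 -0.6063  0.5512  0.3625  0.0497  0.092 ]
[[-0.7, -0.5], [-0.0, -0.2], [-0.3, 0.6], [-0.8, 0.1], [-0.2, 0.3], [-0.1, 0.1], [-0.0, 0.0], [-0.1, 0.1], [0.2, 0.4], [-0.1, 0.4], [-0.3, 0.2]]
[[-0.9, -0.9], [0.1, -0.0], [-2.1, -1.1]]
[[1.0, -0.6], [-2.4, -0.0], [-3.5, 1.0], [-0.0, -1.9], [1.2, -1.4]]
[[-0.0, 0.1], [0.7, 1.6], [0.7, -0.5], [0.3, 0.4], [0.0, 2.2], [-1.4, 0.6], [-0.1, -0.6]]
t 8.9333 b [ 0.0542 -0.0266  0.1549] rad 0.1641 ang 0.337 tilt 0.345 side -0.004
axle in tool axes [0.026  0.0012 0.1642] gap 0.05084867120039209 F [ 0.7  0.7 -1. ] q5 [-0.02872587  0.73109989  0.66349914  1.84374107  0.05907578  1.73400225]
```

>>> {"fn": "apply_moves", "kwargs": {
  "delta_pos": [
    [0.43, 0.37, 0],
    [0.43, 0.37, 0],
    [0, 0.37, 0],
    [0, 0, 0.7],
    [0, 0, 0.6],
    [0, 0, 0],
    [0, 0, 0],
    [0, 0, 0]
  ],
  "turn": [
    [0.75, 0, 0],
    [0.75, 0, 0],
    [0.75, 0, 0],
    [0, 0, 0],
    [0, 0, 0],
    [0, 0, 0],
    [0, 0, 0],
    [0, 0, 0]
  ],
  "claw": [0.2, 0.2, 0.2, 0.2, 0.2, 0.2, 0.2, 0.2]
}}

```text
time_s: 9.6
position: [0.6421, 0.0225, 0.1563]
orientation: [0.749, 0.613, -0.159, -0.195]
ft_force: [0.0, 0.1, -0.1]
finger_gap: 0.0509
grasp_force: 0.0
```

```bash
python3 - <<'E'
from h import *
rel(-.055)
E
```

```text
t 9.6 b [ 0.061  -0.0023  0.1113] rad 0.1269 ang 0.502 tilt 0.508 side -0.004
axle in tool axes [0.0018 0.0008 0.1269] gap 0.050914778190044335 F [ 0.   0.1 -0.1] q5 [-0.00932874  0.92781206  0.88446047  2.02759376  0.09310017  1.73769091]
```

>>> {"fn": "apply_moves", "kwargs": {
  "delta_pos": [
    [0.06, 0.03, 0.5],
    [0, 0, 0.6],
    [0, 0, 0.6],
    [0, 0, 0.47],
    [0, 0, 0],
    [0, 0, 0],
    [0, 0, 0],
    [0, 0, 0],
    [0, 0, 0],
    [0, 0, 0]
  ],
  "turn": [
    [0, 0, 0],
    [0, 0, 0],
    [0, 0, 0],
    [0, 0, 0],
    [0, 0, 0],
    [0, 0, 0],
    [0, 0, 0],
    [0, 0, 0],
    [0, 0, 0],
    [0, 0, 0]
  ],
  "claw": [0.2, 0.2, 0.2, 0.2, 0.2, -0.2, -0.4, -0.7, -0.7, -0.7]
}}

```text
time_s: 10.43
position: [0.6135, 0.0296, 0.0982]
orientation: [0.75, 0.612, -0.158, -0.195]
ft_force: [3.2, -0.3, 8.8]
finger_gap: 0.0142
grasp_force: 58.3
```

```bash
python3 - <<'E'
from h import *
rel(-.055)
E
```

```text
t 10.4333 b [ 0.0317 -0.0009  0.0532] rad 0.0619 ang 0.537 tilt 0.507 side -0.005
axle in tool axes [ 0.0005 -0.0019  0.0619] gap 0.014233322729280701 F [ 3.2 -0.3  8.8] q5 [-6.77488104e-04  8.66818395e-01  6.08132999e-01  1.81003759e+00
  9.79706376e-02  1.74638650e+00]
```

>>> {"fn": "apply_moves", "kwargs": {
  "delta_pos": [
    [0, -0.178, -0.008],
    [0, -0.178, -0.008],
    [0, -0.178, -0.008],
    [0, -0.178, -0.008],
    [0, -0.178, -0.008],
    [0, 0, 0]
  ],
  "turn": [
    [-1, 0, 0],
    [-1, 0, 0],
    [-1, 0, 0],
    [-1, 0, 0],
    [-1, 0, 0],
    [0, 0, 0]
  ],
  "claw": [-0.7, -0.7, -0.7, -0.7, -0.7, -0.7]
}}

```text
time_s: 10.93
position: [0.583, 0.0354, 0.1053]
orientation: [0.774, 0.632, -0.023, -0.029]
ft_force: [1.9, 1.3, -35.6]
finger_gap: 0.0142
grasp_force: 59.6
```

```bash
python3 - <<'E'
from h import *
rel(-.055)
E
```

```text
t 10.9333 b [ 0.0006 -0.001   0.0603] rad 0.0603 ang 0.01 tilt 0.074 side -0.001
axle in tool axes [0.001  0.0038 0.0602] gap 0.014236870793240456 F [  1.9   1.3 -35.6] q5 [ 0.05088843  0.45631534 -0.01946905  1.16641963  0.01858909  1.82131339]
```

>>> {"fn": "apply_moves", "kwargs": {
  "delta_pos": [
    [0, -0.15, 0.02],
    [0, -0.15, 0.015],
    [0, -0.15, 0.015],
    [0, -0.15, 0.01],
    [0, -0.15, 0.01],
    [0, 0, 0],
    [0, 0, 0]
  ],
  "turn": [
    [-0.9, 0, 0],
    [-0.9, 0, 0],
    [-0.9, 0, 0],
    [-0.9, 0, 0],
    [-0.9, 0, 0],
    [0, 0, 0],
    [0, 0, 0]
  ],
  "claw": [-0.7, -0.7, -0.7, -0.7, -0.7, -0.7, -0.7]
}}

```text
time_s: 11.52
position: [0.5641, 0.0393, 0.1022]
orientation: [0.765, 0.625, 0.1, 0.122]
ft_force: [-3.8, -0.1, -2.5]
finger_gap: 0.0142
grasp_force: 63.1
```

```bash
python3 - <<'E'
from h import *
rel(-.055)
E
```

```text
t 11.5167 b [-0.0187 -0.0008  0.0572] rad 0.0601 ang -0.316 tilt -0.317 side 0.002
axle in tool axes [ 0.001  -0.      0.0601] gap 0.014162396174573547 F [-3.8 -0.1 -2.5] q5 [ 0.12335226  0.19296977 -0.48988649  0.58688728 -0.09928249  1.87941123]
```

>>> {"fn": "apply_moves", "kwargs": {
  "delta_pos": [
    [0, -0.07, 0],
    [0, 0, 0],
    [0, 0, 0],
    [0, 0, 0],
    [0, 0, 0],
    [0, 0, -0.6],
    [0, 0, -0.9],
    [0, 0, -0.9],
    [0, 0, -0.9],
    [-0.8, 0, 0],
    [-0.8, 0, 0],
    [0, 0, 0]
  ],
  "turn": [
    [-0.38, 0, 0],
    [0, 0, 0],
    [0, 0, 0],
    [0, 0, 0],
    [0, 0, 0],
    [0, 0, 0],
    [0, 0, 0],
    [0, 0, 0],
    [0, 0, 0],
    [0, 0, 0],
    [0, 0, 0],
    [0, 0, 0]
  ],
  "claw": [-0.7, -0.7, -0.3, 0, 0.2, 0.2, 0.2, 0.2, 0.2, 0.2, 0.2, 0.2]
}}

```text
time_s: 12.52
position: [0.5215, -0.0031, 0.1958]
orientation: [0.763, 0.622, 0.111, 0.136]
ft_force: [-0.0, -0.2, -0.8]
finger_gap: 0.0511
grasp_force: 0.0
```

>>> {"fn": "apply_moves", "kwargs": {
  "delta_pos": [
    [0, 0, 0],
    [0, 0, 0]
  ],
  "turn": [
    [0, 0, 0],
    [0, 0, 0]
  ],
  "claw": [0.2, 0.2]
}}

```text
time_s: 12.68
position: [0.5219, -0.0008, 0.1949]
orientation: [0.763, 0.622, 0.111, 0.136]
ft_force: [1.0, 0.2, 0.0]
finger_gap: 0.0511
grasp_force: 0.0
```

```bash
python3 - <<'E'
from h import *
rel(-.055)
cv2.imwrite("pics/w4.png",arm.snapshot("wrist")[:,:,::-1])
E
```

```text
t 12.6833 b [-0.0524 -0.0483  0.1499] rad 0.1588 ang -0.336 tilt -0.352 side 0.002
axle in tool axes [ 0.0487 -0.0029  0.1586] gap 0.05109620197185464 F [1.  0.2 0. ] q5 [ 0.04831178  0.01075879 -0.45032335  0.7675914  -0.08498728  1.80666118]
```

View pics/w4.png

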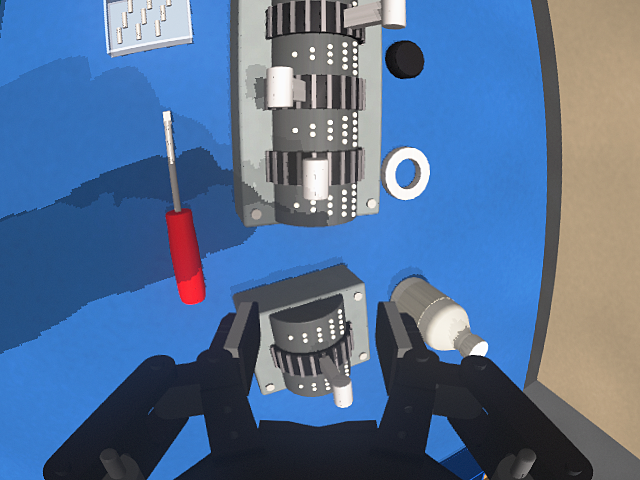

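The view shows right knob (315,178), over the 2-stud row near x≈311, middle (280,88), left (394,12), and right-end screws at (372,203) and (256,214). I'll solve for the angles.

```bash
python3 - <<'E'
from h import *
p=np.load("p.npy");k=arm.calibration("wrist")
w=np.array([(372,203),(256,214),(394,12),(280,88),(315,178)])
S=[[.0497,-.092,.053],[-.0497,-.092,.053]]
def r(u):
    return np.r_[(fish(W([p[0]+u[0],p[1]+u[1],p[2]+u[2]],S+[knob(u[3],.055),knob(u[4],0),knob(u[5],-.055)]),k)-w).ravel(),u[:2]*700,u[2]*100]
f=least_squares(r,[0,0,0,.35,-.6,-.35]);print(f.x.round(3),f.fun.round(1))
E
```

```text
[-0.001 -0.    -0.003  0.381 -0.583 -0.329] [-0.8  0.9  0.8  0.8  0.7 -1.8 -0.  -0.5  0.   0.6 -0.5 -0.1 -0.3]
```

```bash
python3 -c "
from workcell import arm
print(arm.finish_job())"
```

```text
the job is handed in; nothing more can be done
None
```

I set the left wheel to 4 (measured about 0.37 rad, target 0.35) and the right wheel to 2 (about -0.33 rad, target -0.35), left the middle wheel and the single-wheel unit alone, and handed the job in with the gripper clear; no verdict came back.

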